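# Fit the cast idler roller and hold the belt tensioner open

### The arm

A 7-joint arm with a two-finger parallel gripper is mounted at the origin on a cart in front of the work surface, level with it; the furniture and walls round the work are solid. World frame = base frame: x ahead of the robot, y to its left, z up, the work surface at z = 0. Lengths are in m, angles in rad, forces in N, time in s.
With the tool pointing down it reaches from about 0.4 to 0.85 m from the base axis. Payload 10.4 kg.
Tool frame: the origin (TCP) lies on the centre line of the jaws, within the pads' length; the fingertips stand 11 mm ahead of it and the grasp point (between the pads) lies 8 mm behind it (tip_reach is the distance from the TCP to the fingertips, in m); z points along the fingers, y is the line along which they close (so a half turn about z gives the same grasp; the last joint's range is limited). The gripper opens to 85 mm and grips with 20 to 120 N. Pads are 22 mm wide; open, the fingers measure 114 mm over their backs; the gripper's body (76 mm by 85 mm) begins 54 mm behind the grasp point. The pads swing forward as they close: fully open they stand 13 mm farther back than shut.
Start: joints at [1.258, 0.332, -0.065, 1.46, 0.022, 1.35, -0.088], TCP at [0.179, -0.599, 0.242] pointing down, gripper open.
Joint ranges: [-2.6, 2.6], [-0.5, 2.12], [-1.47, 1.34], [0.16, 2.42], [-1.27, 4.41], [0.06, 2.06], [-2.6, 2.6]. Speed limits (rad/s): [2.22, 2.22, 2.79, 2.79, 3.14, 3.14, 3.14].

### API

Orientations are given as a unit quaternion [x, y, z, w].
In Python, from workcell import get_obs, camera, hand_in, tip_reach gives the robot as it stands. The module is installed in compiled form; this text tells all that it offers.
- The arm moves only by the tool move_arm, never from a script. Its argument "plan" is a list of rows, each an object with "delta_pos": the shift along the tool's x, y, z in shares of 0.4 m (1.0 is 0.4 m), a list of three; "turn": the turn, a rotation vector about the tool's x, y, z in fractions of the full range, 1 being 4 rad, a list of three; "fingers": the closure, from 0 (fully open) to 1 (shut). A call has 1 to 12 rows; each row is the pose to reach, as a shift and turn from the pose commanded when the call began, along the tool's axes at that moment; what a row does not reach only later rows make up. A row lasts 1/8 s, in which the tool goes at most 62.5 mm and 10.7 degrees, less where a joint would pass 70% of its speed; a pose out of reach is approached as far as the arm can. Shift and turn numbers lie between -1 and 1, and a call with a number outside is refused. A call with a gripper value outside its range is refused whole. The fingers move at their own pace and stop on an object; "force" is the grip in N (left out, the last holds). Time passes only in rows, so rows that repeat a pose let the fingers close. It gives the time, the measured TCP pose, the force, the opening and the grip force at its end, in the units of the state.
- get_obs(): the state, without advancing time (a new reading comes with each control period).
- camera(name): name is "scene" or "side" or "wrist"; returns a dict with "color" (420x560x3 uint8, red, green, blue), "range_z" (420x560 float32, m along the optical axis (not along the pixel's ray), 0 where there is no reading), "fx", "fy", "cx", "cy" (pixels), "R" (3x3) and "t" (3): a world point X has camera coordinates R X + t; the wrist camera has in their place "tool_from_camera" (4x4, takes a point from camera to tool coordinates, whose origin is the TCP and whose axes are the flange's). Camera axes: x right, y down, z forward; pixel columns grow to the right and rows downward; lengths in m; the calibration is good to about 2 mm. The wrist camera is an equidistant fisheye: a pixel r from the principal point sees the ray r / f radians off the axis. A picture is of the moment at which its call begins: read the wrist's pose just before it.
- hand_in(): hands the job in; it is judged then, once.
The state is a dict: "clock": time; "joint_pos": joint angles; "joint_velocities": joint speeds; "tau": joint torques, N m; "position": TCP position; "ee_rot": TCP orientation; "ft_force": force on the tool from outside, world axes, zero at the start; "torque": the same for the moment, N m; "grip_width": opening from 0.0 (shut) to 1.0 (fully open); "grasp_force": force on a finger pad.
Only numpy, scipy, OpenCV 4.12 (cv2) and the standard library are available. Lean on these libraries where they do the work, as an engineer would, in place of code of your own. Each camera call takes 0.05 s, during which the arm holds its last target. There are 200 camera calls.

### The job

Lift the cast idler roller out of the open mould, slide it down onto the stub axle of the belt tensioner's arm until it sits flat on the arm, and let go of it. Then push the sprung tensioner arm back, away from its rest stop, by the upright post at its end: past the click of the pawl and about two centimetres farther, short of the end stop. Finish while still holding the arm back there against its spring, clear of the pawl, as if a belt were about to be slipped on; leave the polish tin, the spring clamp and the sanding block alone.

Things in the scene. Friction and masses are not known exactly. Their poses are not given: they have to be found in the camera images.
- roller: the cast idler roller: a plain grey ring, 46 mm outside diameter, bore 17 mm, 26 mm high, 60 g, standing upright in the mould's round cavity with its top 12 mm proud of the mould. Origin: centre of its underside; z up along the bore. It is symmetric about z and end for end.
- mould: the open mould: a fixed grey steel block 100 x 100 x 30 mm lying flat, with one round cavity 50 mm wide and 14 mm deep in the middle of its top, small dowel holes at the corners, and a 13 mm core pin in the cavity, level with the block's top, standing in the roller's bore. Origin: centre of its underside, on the bench top.
- tensioner: belt tensioner, fixed: dark steel base plate 140 x 220 x 10 mm, upright pivot at its -y end, the sprung arm reaching towards its +y. Origin: centre of the plate's underside on the bench; x away from the robot (the push direction), y left, z up; yaw within 0.2. Two 8 mm stop pins, tops 36 mm up, 98 mm from the pivot: rest stop on the robot's side of the arm, end stop on the far side.
- tensioner_arm (a joint): arm angle, rad; bar 10 mm thick, top 36 mm up. 0: spring holds it on the rest stop, pivot-to-post line 0.40 rad to the robot's side of the tensioner's +y. Grows as it swings away from the robot (clockwise from above). Meets the pawl at about 0.35, clicks past at 0.55 (pawl then bars return), end stop 0.95; hold within 0.60-0.92. At the post: 3.5 N at 0, 7 N at 0.6, 9 N at 0.95, more over the pawl.
- pivot (a point): top of the upright pivot, 42 mm above the bench, on the arm's axis of rotation.
- post_top (a point): centre of the top of the upright round steel push post at the arm's end, 155 mm from the pivot axis: 14 mm thick (18 mm collar in its lowest 5 mm), rising from the arm's top at 36 mm to 86 mm above the bench. It moves with the arm.
- axle_seat (a point): the roller's seat on the arm, where its origin belongs: centre of the foot of the upright stub axle, on a 24 mm washer, 80 mm from the pivot axis on the line to the post, 38 mm above the bench. Axle 14 mm thick, 34 mm tall, its last 8 mm tapering to 7 mm; tip 72 mm above the bench. Moves with the arm; z up.
- pawl (a joint): the pawl slider, a sprung steel wedge 24 mm long and 18 mm wide in a guide on the base plate, 115 mm from the pivot: metres pressed down. 0: up, its top edge 35 mm above the bench; the passing arm presses it down by about 9 mm, and it springs up to 0 again behind the arm.
- pawl_edge (a point): middle of the top edge of the pawl's upright catching face, on the far side of its ramp, 35 mm above the bench when up.
- polish_tin: bystander: a tin of metal polish standing upright, 52 mm wide, 100 mm high. Origin: centre of the underside.
- spring_clamp: bystander: an orange spring clamp lying flat, 58 x 104 x 16 mm. Origin: centre of the underside.
- sanding_block: bystander: a brown sanding block, 58 x 98 x 28 mm. Origin: centre of the underside.
Things that resemble listed ones, but are neither listed nor needed, are in the scene too. What is shaped like the roller but orange or red is not meant.

How it is judged:
On the way, in this order (a step that is already met when the one before it is completed fails the run):
1. the roller is lifted clear of the mould (height (world z) of roller above 0.045 m), for 0.1 s.
2. the roller sits flat on the arm with the axle in its bore, and the fingers have let go of it (horizontal distance between roller and axle_seat below 0.004 m and z of roller in the frame of axle_seat between -0.004 and 0.004 m and angle between the z axis of roller and the z axis of axle_seat, either way round below 0.1 rad and contact force between the fingers and roller below 0.2 N), for 0.3 s.
3. the arm is past the click: the pawl has sprung up behind it (value of joint tensioner_arm above 0.58 rad and value of joint pawl below 0.003 m), for 0.2 s.
At the end, for the whole second after the job is handed in: The roller is seated on the axle (within 4 mm of the seat, upright within 0.1 rad), and the fingers hold the arm back between 0.60 and 0.92 rad (past the click at 0.55, short of the end stop at 0.95) with more than 2 N on the tensioner, the pawl up behind the arm (horizontal distance between roller and axle_seat below 0.004 m and z of roller in the frame of axle_seat between -0.004 and 0.004 m and angle between the z axis of roller and the z axis of axle_seat, either way round below 0.1 rad and value of joint tensioner_arm between 0.6 and 0.92 rad and value of joint pawl below 0.003 m and contact force between the fingers and tensioner above 2 N); the arm keeps its last pose, push and grip.
It fails at once if the polish tin is moved more than 25 mm (distance of polish_tin from where it was at the start of the episode above 0.025 m).
It fails at once if the spring clamp is moved more than 25 mm (distance of spring_clamp from where it was at the start of the episode above 0.025 m).
It fails at once if the sanding block is moved more than 25 mm (distance of sanding_block from where it was at the start of the episode above 0.025 m).
It also fails if it takes over 61 s, if anything falls off the work surface, if the arm or the gripper's body presses on something with over 40 N, if the wrist force passes 120 N, or if a joint passes its speed limit or range.

## Working session

There is one attempt and no reset: what is moved stays moved. The work goes in short steps, Python scripts to look and compute and a tool call to move; the robot and the scene stay as the last step left them, time stands still between calls to the robot, and variables do not carry over. Pictures are saved under pics/ and viewed, at most 10 in all, crops included, and the job is handed in when it is done.

Besides the shell and the picture viewer there is one more tool, called after "Emit:" by a JSON object that holds its "op" and its "data", one argument or row to a line. move_arm: Moves the arm, as the interface text tells. Its arguments: {"type":"object","properties":{"plan":{"type":"array","items":{"type":"object","properties":{"delta_pos":{"type":"array","items":{"type":"number"}},"turn":{"type":"array","items":{"type":"number"}},"fingers":{"type":"number"}}}},"force":{"type":"number"}},"required":["plan"]}

```bash
mkdir -p pics
cat > h.py <<'E'
import numpy as np, cv2
from workcell import get_obs, camera, hand_in, tip_reach
from scipy.spatial.transform import Rotation as Rn
def pts(c):
    z=c["range_z"]; v,u=np.indices(z.shape)
    P=np.stack([(u-c["cx"])/c["fx"]*z,(v-c["cy"])/c["fy"]*z,z],-1)
    W=(P-c["t"])@c["R"]; W[z==0]=np.nan
    return W
def save(n,im): cv2.imwrite("pics/"+n,cv2.cvtColor(im,cv2.COLOR_RGB2BGR))
E
python3 - <<'E'
from h import *
o=get_obs(); print({k:np.round(v,3) for k,v in o.items()}, tip_reach)
for n in("scene","side"):
    c=camera(n); save(n+"0.png",c["color"]); np.savez(n+"0.npz",**c)
    print(n,c["fx"],c["cx"],c["cy"],-c["R"].T@c["t"],c["R"].round(3).tolist(),(c["range_z"]>0).mean())
E
```

```text
{'clock': np.float64(0.0), 'joint_pos': array([ 1.258,  0.333, -0.065,  1.461,  0.022,  1.35 , -0.088]), 'joint_velocities': array([ 0.001, -0.001, -0.001,  0.002,  0.   , -0.   , -0.002]), 'tau': array([-0.0000e+00, -6.2544e+01,  4.9000e-02, -3.9160e+01,  1.6000e-02,
        1.0000e-02, -0.0000e+00]), 'position': array([ 0.178, -0.599,  0.242]), 'ee_rot': array([ 0.99 ,  0.144, -0.   , -0.001]), 'ft_force': array([-0.185, -0.142, -0.271]), 'torque': array([-0.006,  0.014,  0.05 ]), 'grasp_force': np.float64(0.0), 'grip_width': np.float64(1.0)} 0.011
scene 546.1388661290902 275.6698671161269 210.7765810559673 [0.00695768 1.1658292  1.07755051] [[-0.909, -0.416, -0.016], [-0.264, 0.606, -0.75], [0.322, -0.678, -0.661]] 0.9960374149659864
side 411.4313732644534 280.4606151182209 212.83495436701224 [0.28326921 1.01962283 0.85176027] [[-0.978, -0.209, -0.017], [-0.125, 0.648, -0.751], [0.168, -0.732, -0.66]] 0.9960969387755102
```

View pics/scene0.png

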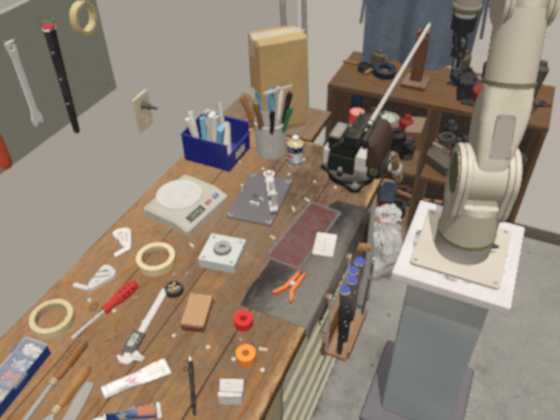

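View pics/side0.png

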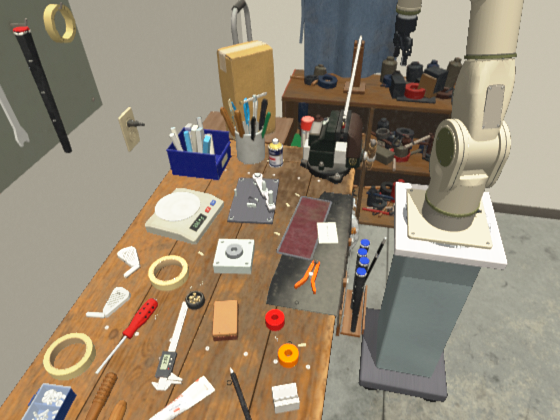

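Scene view: a grey ring in the light steel mould is at (222,248). The dark tensioner plate with its white arm is at (262,195), the polish tin at (295,150), the orange clamp at (291,285) and the sanding block at (197,312).

Roller candidates are the grey ring (222,248), a red ring (243,320), an orange ring (246,354) and a black ring (174,288). Only the grey ring, standing in the mould, fits the description. I'll confirm it in an enlarged crop and measure it.

Run:
```python
from h import *
c=dict(np.load("scene0.npz")); s=dict(np.load("side0.npz"))
a=cv2.resize(c["color"][165:275,190:320],None,fx=3,fy=3,interpolation=2)
b=cv2.resize(s["color"][165:285,200:320],None,fx=3.3,fy=3.3,interpolation=2)
im=np.zeros((400,800,3),np.uint8); im[:330,:390]=a; im[:396,400:796]=b; save("crop1.png",im)
for n,cc in(("scene",c),("side",s)):
    W=pts(cc); z=W[...,2]; np.save(n+"W.npy",W)
    # near mould: top-level points, roller top z~0.042
    reg=(W[...,0]>.3)&(W[...,0]<.9)&(abs(W[...,1])<.45)
    for lo,hi,t in((.036,.048,"z~42"),(.026,.034,"z~30"),(.076,.095,"post"),(.06,.076,"axle"),(.095,.11,"tin")):
        m=(reg&(z>lo)&(z<hi)).astype(np.uint8)
        k,l,st,ce=cv2.connectedComponentsWithStats(m)
        print(n,t,[(ce[i].round().tolist(),int(st[i,4]),W[l==i].mean(0).round(4).tolist()) for i in range(1,k) if st[i,4]>6][:14])
```

```text
scene z~42 [([297.0, 118.0], 48, [0.6485, -0.3798, 0.0425]), ([236.0, 134.0], 38, [0.8001, -0.2013, 0.0433]), ([221.0, 154.0], 191, [0.7922, -0.0817, 0.0422]), ([271.0, 147.0], 80, [0.6595, -0.1803, 0.0422]), ([229.0, 148.0], 12, [0.7841, -0.1208, 0.0432]), ([294.0, 155.0], 42, [0.5716, -0.17, 0.0413]), ([324.0, 161.0], 8, [0.468, -0.175, 0.0445]), ([332.0, 168.0], 30, [0.4333, -0.1518, 0.0425]), ([345.0, 172.0], 55, [0.3903, -0.1459, 0.0429]), ([360.0, 170.0], 27, [0.3503, -0.1761, 0.0439]), ([269.0, 174.0], 69, [0.6048, -0.0463, 0.041]), ([184.0, 204.0], 1059, [0.7707, 0.1801, 0.0419]), ([370.0, 176.0], 17, [0.3135, -0.1576, 0.0421]), ([270.0, 189.0], 29, [0.5697, 0.0185, 0.041])]
scene z~30 [([297.0, 121.0], 29, [0.6505, -0.38, 0.0305]), ([234.0, 137.0], 21, [0.8102, -0.2017, 0.0298]), ([229.0, 157.0], 84, [0.7686, -0.0919, 0.0302]), ([268.0, 151.0], 43, [0.6667, -0.1712, 0.0296]), ([190.0, 155.0], 7, [0.8929, -0.0506, 0.0303]), ([202.0, 157.0], 22, [0.8489, -0.0521, 0.0304]), ([295.0, 158.0], 31, [0.5686, -0.1715, 0.0294]), ([332.0, 172.0], 27, [0.4311, -0.1487, 0.0294]), ([353.0
[... 4674 characters left out ...]
 0.0683])]
side tin [([271.0, 110.0], 30, [0.636, -0.3925, 0.1034]), ([230.0, 116.0], 14, [0.778, -0.321, 0.1021]), ([258.0, 115.0], 10, [0.6774, -0.3514, 0.1009]), ([251.0, 116.0], 7, [0.7006, -0.3297, 0.103]), ([243.0, 119.0], 11, [0.7238, -0.308, 0.1026]), ([247.0, 126.0], 29, [0.6953, -0.2595, 0.1031]), ([257.0, 127.0], 19, [0.6566, -0.2563, 0.1025]), ([216.0, 131.0], 87, [0.7925, -0.2018, 0.1021]), ([248.0, 138.0], 114, [0.6693, -0.1756, 0.1023]), ([211.0, 141.0], 11, [0.789, -0.1366, 0.1023]), ([275.0, 140.0], 25, [0.5744, -0.1847, 0.1003]), ([191.0, 145.0], 44, [0.8482, -0.0989, 0.103]), ([192.0, 152.0], 185, [0.8293, -0.0556, 0.1021]), ([322.0, 149.0], 89, [0.4068, -0.1521, 0.1023])]
```

View pics/crop1.png

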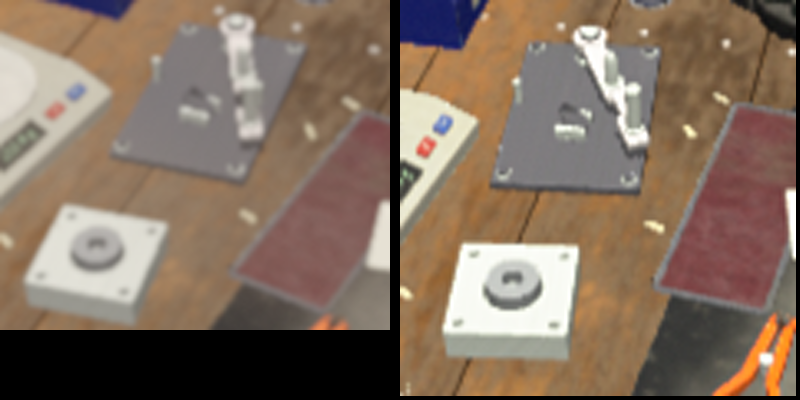

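The crop confirms it: a plain grey ring sits in the mould at side (234,249). On the tensioner, from pivot to post, the order is pivot (590,35 in the crop), axle (612,68) and post (633,105). Next I'll refine these points and check the travel corridor for tall obstacles.

Run:
```python
from h import *
W=np.concatenate([np.load(n+"W.npy").reshape(-1,3) for n in("scene","side")])
W=W[np.isfinite(W).all(1)]
H=np.zeros((10,12))
i=((W[:,0]-.1)//.08).astype(int); j=((W[:,1]+.6)//.08).astype(int)
ok=(i>=0)&(i<10)&(j>=0)&(j<12)&(W[:,2]<1.0)&(W[:,2]>0)
np.maximum.at(H,(i[ok],j[ok]),W[ok,2]); print("rows x=.1+.08i, cols y=-.6+.08j"); print((H*100).round().astype(int))
for n in("scene","side"):
    V=np.load(n+"W.npy").reshape(-1,3)
    def near(x,y,r,lo,hi): return V[(np.hypot(V[:,0]-x,V[:,1]-y)<r)&(V[:,2]>lo)&(V[:,2]<hi)]
    q=near(.583,.293,.05,.0405,.045); 
    (cx,cy),r=cv2.minEnclosingCircle(q[:,:2].astype(np.float32)); print(n,"roller",cx,cy,r,q.mean(0).round(4))
    for t,x,y,lo,hi in(("post",.529,.085,.05,.09),("posttop",.529,.08,.084,.09),("axle",.567,.017,.045,.075),("pivot",.605,-.05,.037,.046)):
        q=near(x,y,.025,lo,hi); print(t,len(q),q.mean(0).round(4),q.min(0).round(4),q.max(0).round(4))
```

```text
rows x=.1+.08i, cols y=-.6+.08j
[[47 31  0  0  0  1  2  2  2  1  0  0]
 [47  0  0  0  8 17 18  0  0  3 10  2]
 [19 20 19 19 19 19  2  1  1  2  1  1]
 [20 20 20 20 20 20  3  1  1  1  2  2]
 [ 0  0  0  0 16 16  1  1  1  1  1  1]
 [ 1  1  1  1 10 11  2  8  9  2  5  5]
 [ 1 33 34 26 24 20  5  4  4  2  5  5]
 [ 0 34 35 34 24 24  2  4  5  6  5  3]
 [ 0 34 34 34 22 22 17  1  6  6  6  3]
 [ 0  1 32 23 15 17 17  1  6  6  6  2]]
scene roller 0.5841661095619202 0.29011791944503784 0.023820819333195686 [0.5851 0.2922 0.0427]
post 54 [0.5296 0.084  0.0712] [0.523  0.0724 0.0501] [0.5371 0.0915 0.0896]
posttop 14 [0.5319 0.082  0.0867] [0.526  0.0724 0.0841] [0.537  0.0895 0.0896]
axle 36 [0.5674 0.0196 0.0603] [0.5612 0.0123 0.0452] [0.5762 0.0266 0.0742]
pivot 52 [ 0.6064 -0.0481  0.0411] [ 0.5903 -0.068   0.037 ] [ 0.6242 -0.0274  0.0458]
side roller 0.5833603739738464 0.2899821698665619 0.023894520476460457 [0.5831 0.2914 0.0428]
post 52 [0.5289 0.0847 0.0733] [0.523  0.0758 0.0527] [0.5365 0.0918 0.0891]
posttop 12 [0.5292 0.0822 0.0875] [0.5233 0.0758 0.0851] [0.5352 0.0873 0.0891]
axle 31 [0.5661 0.0203 0.0614] [0.5608 0.0142 0.0478] [0.5714 0.0256 0.0746]
pivot 51 [ 0.6041 -0.0467  0.0408] [ 0.5865 -0.0673  0.0371] [ 0.6218 -0.0278  0.0455]
```

The obstacle heights allow a crossing at z ≈ 0.34. First leg: to (0.42, -0.20, 0.34), turning the wrist on the way.

Careful with the scale: shifts go in shares of 0.4 m and turns go in shares of 4 rad. That gives: 0.345 m is 0.8625, 0.19 m is 0.475, -1.8 rad is -0.45.

Emit:
{"op": "move_arm", "data": {
  "plan": [
    {"delta_pos": [0.075,-0.075,-0.125],"turn": [0,0,-0.0375],"fingers": 0},
    {"delta_pos": [0.175,-0.15,-0.225],"turn": [0,0,-0.075],"fingers": 0},
    {"delta_pos": [0.275,-0.25,-0.25],"turn": [0,0,-0.1125],"fingers": 0},
    {"delta_pos": [0.375,-0.35,-0.25],"turn": [0,0,-0.15],"fingers": 0},
    {"delta_pos": [0.475,-0.45,-0.25],"turn": [0,0,-0.1875],"fingers": 0},
    {"delta_pos": [0.575,-0.55,-0.25],"turn": [0,0,-0.225],"fingers": 0},
    {"delta_pos": [0.675,-0.625,-0.25],"turn": [0,0,-0.2625],"fingers": 0},
    {"delta_pos": [0.775,-0.7,-0.25],"turn": [0,0,-0.3],"fingers": 0},
    {"delta_pos": [0.8625,-0.785,-0.25],"turn": [0,0,-0.3375],"fingers": 0},
    {"delta_pos": [0.8625,-0.785,-0.25],"turn": [0,0,-0.375],"fingers": 0},
    {"delta_pos": [0.8625,-0.785,-0.25],"turn": [0,0,-0.4125],"fingers": 0},
    {"delta_pos": [0.8625,-0.785,-0.25],"turn": [0,0,-0.45],"fingers": 0}
  ]
}}

```text
clock: 1.6
position: [0.4194, -0.1993, 0.342]
ee_rot: [0.5, 0.866, -0.0, -0.0]
ft_force: [1.0, -0.3, -0.2]
grip_width: 1.0
grasp_force: 0.0
```

```bash
cat >> h.py <<'E'
def to(x,y,z,psi=None):
    """tool-frame delta and turn to reach world point with tool down and tool-x yaw psi"""
    o=get_obs(); R=Rn.from_quat(o["ee_rot"])
    d=R.inv().apply(np.array([x,y,z])-o["position"])
    X=R.as_matrix()[:,0]; cur=np.arctan2(X[1],X[0])
    t=np.zeros(3)
    if psi is not None:
        T=Rn.from_matrix(np.array([[np.cos(psi),np.sin(psi),0],[np.sin(psi),-np.cos(psi),0],[0,0,-1]]))
        t=(R.inv()*T).as_rotvec()
    print("clock",round(float(o["clock"]),2),"pos",o["position"].round(4),"yaw",cur.round(3),"delta",d.round(4),"turn",t.round(3),"f",o["ft_force"].round(1),"g",o["grip_width"].round(3),o["grasp_force"].round(1),"j",o["joint_pos"].round(2))
E
python3 -c "
from h import *
to(.584,.290,.17,2.1)"
```

```text
Traceback (most recent call last):
  File "h.py", line 19, in to
    print("clock",round(float(o["clock"]),2),"pos",o["position"].round(4),"yaw",cur.round(3),"delta",d.round(4),"turn",t.round(3),"f",o["ft_force"].round(1),"g",o["grip_width"].round(3),o["grasp_force"].round(1),"j",o["joint_pos"].round(2))
                                                                                                                                                                 ^^^^^^^^^^^^^^^^^^^^^
AttributeError: 'float' object has no attribute 'round'
```

```bash
sed -i 's/o\["grip_width"\].round(3),o\["grasp_force"\].round(1)/round(float(o["grip_width"]),3),round(float(o["grasp_force"]),1)/' h.py
python3 -c "
from h import *
to(.584,.290,.17,2.1)"
```

```text
clock 1.6 pos [ 0.4194 -0.1993  0.342 ] yaw 2.095 delta [0.3411 0.3875 0.172 ] turn [-0.    -0.    -0.005] f [ 1.  -0.3 -0.2] g 1.0 0.0 j [ 0.87 -0.04 -0.5   1.67 -0.02  1.5   0.89]
```

To row units: 0.387 m is 0.9675, 0.172 m is 0.43.

Emit:
{"op": "move_arm", "data": {
  "plan": [
    {"delta_pos": [0.1,0.1125,0],"fingers": 0},
    {"delta_pos": [0.2,0.225,0],"fingers": 0},
    {"delta_pos": [0.3,0.3375,0.05],"fingers": 0},
    {"delta_pos": [0.4,0.45,0.1],"fingers": 0},
    {"delta_pos": [0.5,0.5675,0.15],"fingers": 0},
    {"delta_pos": [0.6,0.68,0.2],"fingers": 0},
    {"delta_pos": [0.7,0.795,0.25],"fingers": 0},
    {"delta_pos": [0.775,0.88,0.325],"fingers": 0},
    {"delta_pos": [0.8525,0.9675,0.375],"fingers": 0},
    {"delta_pos": [0.8525,0.9675,0.43],"fingers": 0},
    {"delta_pos": [0.8525,0.9675,0.43],"fingers": 0},
    {"delta_pos": [0.8525,0.9675,0.43],"fingers": 0}
  ]
}}

```text
validation failed for argument at $.pl...
```

Run:
```python
from h import *
to(.584,.290,.17,2.1)
o=get_obs(); c=camera("wrist"); save("w1.png",c["color"]); 
np.savez("w1.npz",p=o["position"],q=o["ee_rot"],**c)
print(c["fx"],c["cx"],c["cy"],c["tool_from_camera"].round(4))
```

```text
clock 1.6 pos [ 0.4194 -0.1993  0.342 ] yaw 2.095 delta [0.3411 0.3875 0.172 ] turn [-0.    -0.    -0.005] f [ 1.  -0.3 -0.2] g 1.0 0.0 j [ 0.87 -0.04 -0.5   1.67 -0.02  1.5   0.89]
325.19226210127806 276.67072205087356 208.23419746710707 [[-1.000e-03 -9.589e-01 -2.837e-01  7.190e-02]
 [ 1.000e+00 -8.000e-04 -9.000e-04 -1.000e-04]
 [ 6.000e-04 -2.837e-01  9.589e-01 -1.313e-01]
 [ 0.000e+00  0.000e+00  0.000e+00  1.000e+00]]
```

View pics/w1.png

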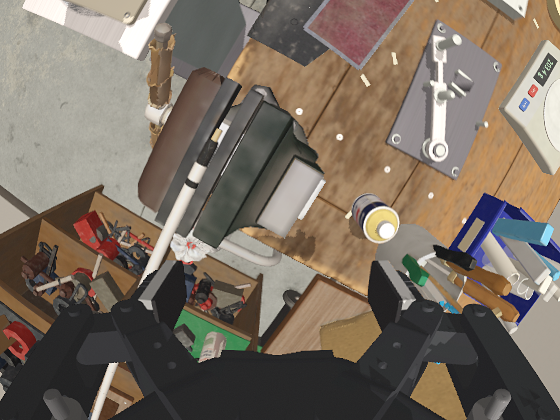

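The move was refused because each row needs a "turn". The wrist view, still at the waypoint, shows the tin at (378,222) and the tensioner with its pivot at (435,150), axle at (437,88) and post near (447,40). I'll resend the move.

To row units: 0.387 m is 0.9675, 0.352 m is 0.88.

Emit:
{"op": "move_arm", "data": {
  "plan": [
    {"delta_pos": [0.1,0.1125,0],"turn": [0,0,0],"fingers": 0},
    {"delta_pos": [0.2,0.225,0],"turn": [0,0,0],"fingers": 0},
    {"delta_pos": [0.3,0.3375,0.05],"turn": [0,0,0],"fingers": 0},
    {"delta_pos": [0.4,0.45,0.1],"turn": [0,0,0],"fingers": 0},
    {"delta_pos": [0.5,0.5675,0.15],"turn": [0,0,0],"fingers": 0},
    {"delta_pos": [0.6,0.68,0.2],"turn": [0,0,0],"fingers": 0},
    {"delta_pos": [0.7,0.795,0.25],"turn": [0,0,0],"fingers": 0},
    {"delta_pos": [0.775,0.88,0.325],"turn": [0,0,0],"fingers": 0},
    {"delta_pos": [0.8525,0.9675,0.375],"turn": [0,0,0],"fingers": 0},
    {"delta_pos": [0.8525,0.9675,0.43],"turn": [0,0,0],"fingers": 0},
    {"delta_pos": [0.8525,0.9675,0.43],"turn": [0,0,0],"fingers": 0},
    {"delta_pos": [0.8525,0.9675,0.43],"turn": [0,0,0],"fingers": 0}
  ]
}}

```text
clock: 3.15
position: [0.5869, 0.288, 0.1712]
ee_rot: [0.503, 0.864, 0.0, 0.0]
ft_force: [-0.2, -0.6, 0.3]
grip_width: 1.003
grasp_force: 0.0
```

```bash
cat >> h.py <<'E'
def wpts(c,o):
    """world points of the wrist fisheye from its depth"""
    z=c["range_z"]; v,u=np.indices(z.shape)
    a=(u-c["cx"])/c["fx"]; b=(v-c["cy"])/c["fy"]; th=np.hypot(a,b); k=np.tan(th)/np.maximum(th,1e-9)
    P=np.stack([a*k*z,b*k*z,z],-1)@c["tool_from_camera"][:3,:3].T+c["tool_from_camera"][:3,3]
    W=P@Rn.from_quat(o["ee_rot"]).as_matrix().T+o["position"]; W[z==0]=np.nan; return W
def ray_at(c,o,u,v,h):
    """world point where the wrist pixel's ray meets height h"""
    a=(u-c["cx"])/c["fx"]; b=(v-c["cy"])/c["fy"]; th=np.hypot(a,b); s=np.sin(th)/max(th,1e-9)
    T=c["tool_from_camera"]; R=Rn.from_quat(o["ee_rot"]).as_matrix()
    d=R@T[:3,:3]@np.array([a*s,b*s,np.cos(th)]); q=R@T[:3,3]+o["position"]
    return q+d*(h-q[2])/d[2]
E
python3 - <<'E'
from h import *
to(.584,.290,.17,2.1)
o=get_obs(); c=camera("wrist"); save("w2.png",c["color"]); W=wpts(c,o); np.save("w2W.npy",W)
for lo,hi in((.0395,.046),(.028,.033)):
    m=(W[...,2]>lo)&(W[...,2]<hi)&(np.hypot(W[...,0]-.584,W[...,1]-.29)<.09)
    q=W[m]; v,u=np.where(m); (x,y),r=cv2.minEnclosingCircle(q[:,:2].astype(np.float32))
    print(lo,len(q),x,y,r,q.mean(0).round(4),u.mean(),v.mean(),cv2.minAreaRect(q[:,:2].astype(np.float32)))
E
```

```text
clock 3.15 pos [0.5869 0.288  0.1712] yaw 2.088 delta [ 0.0032 -0.0015  0.0012] turn [ 0.001  0.    -0.012] f [-0.2 -0.6  0.3] g 1.003 0.0 j [ 0.05  0.57 -0.82  1.44  0.42  1.32 -0.28]
0.0395 1941 0.5837414264678955 0.2891612648963928 0.02295718900859356 [0.5836 0.2898 0.0418] 274.65069551777435 198.19989696032974 ((0.5836007595062256, 0.289298951625824), (0.04444437474012375, 0.04531237483024597), 30.540586471557617)
0.028 9937 0.5843242406845093 0.28988373279571533 0.07020146399736404 [0.5836 0.2921 0.0299] 275.98893026064206 191.712086142699 ((0.5849064588546753, 0.2893538475036621), (0.10059554129838943, 0.10106358677148819), 9.054272651672363)
```

View pics/w2.png

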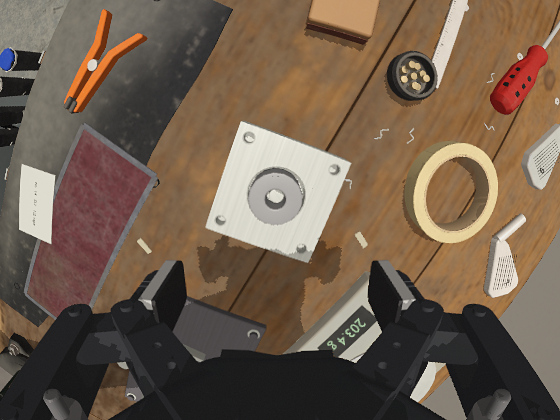

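The roller top is centred at pixel (275,197), world (0.5837, 0.2892, 0.042). The radius and height match, and the mould square centre agrees. The clamp, tin and sanding block are clear. Descending.

To row units: 0.105 m is 0.2625, 0.003 m is 0.0075.

Emit:
{"op": "move_arm", "data": {
  "plan": [
    {"delta_pos": [0.0075,-0.005,0.1],"turn": [0,0,0],"fingers": 0},
    {"delta_pos": [0.0075,-0.005,0.2],"turn": [0,0,0],"fingers": 0},
    {"delta_pos": [0.0075,-0.005,0.2625],"turn": [0,0,0],"fingers": 0},
    {"delta_pos": [0.0075,-0.005,0.2625],"turn": [0,0,0],"fingers": 0},
    {"delta_pos": [0.0075,-0.005,0.2625],"turn": [0,0,0],"fingers": 0}
  ]
}}

```text
clock: 3.82
position: [0.5842, 0.2905, 0.0674]
ee_rot: [0.502, 0.865, 0.001, 0.001]
ft_force: [0.6, 0.6, 1.0]
grip_width: 0.998
grasp_force: 0.0
```

```bash
python3 -c "
from h import *
to(.5837,.2893,.041,2.1)"
```

```text
clock 3.83 pos [0.5842 0.2905 0.0674] yaw 2.089 delta [-0.0008 -0.001   0.0264] turn [ 0.003  0.    -0.011] f [0.6 0.6 1. ] g 0.998 0.0 j [ 0.02  0.67 -0.78  1.53  0.5   1.14 -0.33]
```

To row units: 0.026 m is 0.065, -0.001 m is -0.0025.

Emit:
{"op": "move_arm", "data": {
  "plan": [
    {"delta_pos": [-0.0025,-0.0025,0.0325],"turn": [0,0,0],"fingers": 0},
    {"delta_pos": [-0.0025,-0.0025,0.065],"turn": [0,0,0],"fingers": 0},
    {"delta_pos": [-0.0025,-0.0025,0.065],"turn": [0,0,0],"fingers": 0},
    {"delta_pos": [-0.0025,-0.0025,0.065],"turn": [0,0,0],"fingers": 1},
    {"delta_pos": [-0.0025,-0.0025,0.065],"turn": [0,0,0],"fingers": 1},
    {"delta_pos": [-0.0025,-0.0025,0.065],"turn": [0,0,0],"fingers": 1},
    {"delta_pos": [-0.0025,-0.0025,0.065],"turn": [0,0,0],"fingers": 1},
    {"delta_pos": [-0.0025,-0.0025,0.065],"turn": [0,0,0],"fingers": 1},
    {"delta_pos": [-0.0025,-0.0025,0.065],"turn": [0,0,0],"fingers": 1},
    {"delta_pos": [-0.0025,-0.0025,0.065],"turn": [0,0,0],"fingers": 1}
  ],
  "force": 40
}}

```text
clock: 5.08
position: [0.5833, 0.2893, 0.0403]
ee_rot: [0.502, 0.865, 0.001, 0.0]
ft_force: [-0.1, -0.2, 5.5]
grip_width: 0.517
grasp_force: 40.5
```

```bash
python3 -c "
from h import *
to(.5837,.2893,.041,2.1)"
```

```text
clock 5.08 pos [0.5833 0.2893 0.0403] yaw 2.09 delta [-0.0001  0.0003 -0.0007] turn [ 0.002  0.    -0.01 ] f [-0.1 -0.2  5.5] g 0.517 40.5 j [ 0.02  0.69 -0.76  1.55  0.52  1.1  -0.35]
```

Emit:
{"op": "move_arm", "data": {
  "plan": [
    {"delta_pos": [0,0,-0.025],"turn": [0,0,0],"fingers": 1},
    {"delta_pos": [0,0,-0.075],"turn": [0,0,0],"fingers": 1},
    {"delta_pos": [0,0,-0.15],"turn": [0,0,0],"fingers": 1},
    {"delta_pos": [0,0,-0.25],"turn": [0,0,0],"fingers": 1},
    {"delta_pos": [0,0,-0.3],"turn": [0,0,0],"fingers": 1},
    {"delta_pos": [0,0,-0.3],"turn": [0,0,0],"fingers": 1},
    {"delta_pos": [0,0,-0.3],"turn": [0,0,0],"fingers": 1}
  ]
}}

```text
clock: 5.95
position: [0.5823, 0.2883, 0.1577]
ee_rot: [0.502, 0.865, -0.001, -0.0]
ft_force: [-0.5, 0.3, -1.0]
grip_width: 0.52
grasp_force: 42.9
```

Run:
```python
from h import *
to(.5676,.013,.16,2.1)
o=get_obs(); c=camera("wrist"); W=wpts(c,o); save("w3.png",c["color"])
R=Rn.from_quat(o["ee_rot"]).as_matrix(); P=(W-o["position"])@R
m=(np.hypot(P[...,0],P[...,1])<.03)&(abs(P[...,2])<.04)
q=P[m]; print(len(q), np.percentile(q,[1,50,99],axis=0).round(4))
h,e=np.histogram(q[:,2],np.arange(-.04,.041,.002)); print([(round(a,3),int(b)) for a,b in zip(e,h) if b])
c2=camera("side"); V=pts(c2); p=o["position"]
q=V[(np.hypot(V[...,0]-p[0],V[...,1]-p[1])<.03)&(V[...,2]>.1)&(V[...,2]<p[2]+.02)]; print(len(q),np.percentile(q,[1,50,99],axis=0).round(4) if len(q) else 0)
b=c2["R"]@p+c2["t"]; u,v=int(b[0]/b[2]*c2["fx"]+c2["cx"]),int(b[1]/b[2]*c2["fy"]+c2["cy"])
im=np.zeros((400,760,3),np.uint8); im[:360,:360]=cv2.resize(c2["color"][v-30:v+30,u-30:u+30],(360,360)); im[:400,380:760]=cv2.resize(c["color"][150:350,180:370],(380,400)); save("crop2.png",im)
```

```text
clock 5.95 pos [0.5823 0.2883 0.1577] yaw 2.09 delta [-0.2317 -0.1493 -0.002 ] turn [-0.002  0.    -0.01 ] f [-0.5  0.3 -1. ] g 0.52 42.9 j [ 0.05  0.58 -0.82  1.46  0.43  1.29 -0.29]
10801 [[-0.0196 -0.0269 -0.0376]
 [ 0.0067 -0.0002 -0.0015]
 [ 0.0225  0.0269  0.0211]]
[(np.float64(-0.04), 88), (np.float64(-0.038), 63), (np.float64(-0.036), 72), (np.float64(-0.034), 68), (np.float64(-0.032), 61), (np.float64(-0.03), 495), (np.float64(-0.028), 266), (np.float64(-0.026), 163), (np.float64(-0.024), 148), (np.float64(-0.022), 166), (np.float64(-0.02), 155), (np.float64(-0.018), 151), (np.float64(-0.016), 150), (np.float64(-0.014), 130), (np.float64(-0.012), 128), (np.float64(-0.01), 117), (np.float64(-0.008), 125), (np.float64(-0.006), 123), (np.float64(-0.004), 1111), (np.float64(-0.002), 4733), (np.float64(0.0), 407), (np.float64(0.002), 276), (np.float64(0.004), 236), (np.float64(0.006), 203), (np.float64(0.008), 181), (np.float64(0.01), 178), (np.float64(0.012), 157), (np.float64(0.014), 162), (np.float64(0.016), 151), (np.float64(0.018), 149), (np.float64(0.02), 148), (np.float64(0.022), 40)]
335 [[0.5536 0.2692 0.1349]
 [0.5788 0.2984 0.1586]
 [0.6032 0.3127 0.1755]]
```

View pics/crop2.png

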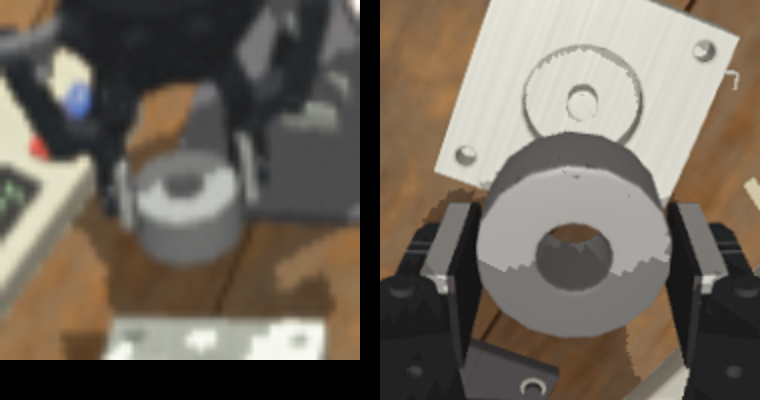

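The roller is held level between the pads: its top ring is at crop (575,250), above the empty cavity. Next I'll move so the wrist camera sees the axle beside the roller.

To row units: -0.292 m is -0.73, -0.003 m is -0.0075.

Emit:
{"op": "move_arm", "data": {
  "plan": [
    {"delta_pos": [-0.075,-0.0375,-0.0075],"turn": [0,0,0],"fingers": 1},
    {"delta_pos": [-0.1875,-0.095,-0.0075],"turn": [0,0,0],"fingers": 1},
    {"delta_pos": [-0.3,-0.155,-0.0075],"turn": [0,0,0],"fingers": 1},
    {"delta_pos": [-0.4125,-0.2125,-0.0075],"turn": [0,0,0],"fingers": 1},
    {"delta_pos": [-0.525,-0.27,-0.0075],"turn": [0,0,0],"fingers": 1},
    {"delta_pos": [-0.625,-0.32,-0.0075],"turn": [0,0,0],"fingers": 1},
    {"delta_pos": [-0.7,-0.36,-0.0075],"turn": [0,0,0],"fingers": 1},
    {"delta_pos": [-0.73,-0.375,-0.0075],"turn": [0,0,0],"fingers": 1},
    {"delta_pos": [-0.73,-0.375,-0.0075],"turn": [0,0,0],"fingers": 1},
    {"delta_pos": [-0.73,-0.375,-0.0075],"turn": [0,0,0],"fingers": 1},
    {"delta_pos": [-0.73,-0.375,-0.0075],"turn": [0,0,0],"fingers": 1}
  ]
}}

```text
clock: 7.42
position: [0.5974, -0.0373, 0.1624]
ee_rot: [0.501, 0.865, 0.0, -0.0]
ft_force: [-0.1, -0.5, -1.0]
grip_width: 0.518
grasp_force: 42.8
```

Run:
```python
from h import *
to(.5676,.013,.12,2.1)
o=get_obs(); c=camera("wrist"); W=wpts(c,o); save("w4.png",c["color"]); np.save("w4W.npy",W); np.savez("w4.npz",p=o["position"],q=o["ee_rot"],**c)
R=Rn.from_quat(o["ee_rot"]).as_matrix(); P=(W-o["position"])@R
m=(np.hypot(P[...,0],P[...,1])<.027)&(P[...,2]>-.0045)&(P[...,2]<.002); q=P[m]
(x,y),r=cv2.minEnclosingCircle(q[:,:2].astype(np.float32)); A=np.c_[q[:,:2],np.ones(len(q))]; pl=np.linalg.lstsq(A,q[:,2],rcond=None)[0]
print("roller top tool",x,y,r,q.mean(0).round(4),"plane",pl.round(4))
for t,x,y,lo,hi in(("posttop",.529,.08,.083,.09),("axletip",.567,.014,.0685,.076),("axletip2",.567,.014,.05,.076),("pivottop",.605,-.05,.0395,.046)):
    m=(np.hypot(W[...,0]-x,W[...,1]-y)<.025)&(W[...,2]>lo)&(W[...,2]<hi); q=W[m]; v,u=np.where(m)
    if len(q): print(t,len(q),"px",u.mean().round(1),v.mean().round(1),q.mean(0).round(4),cv2.minEnclosingCircle(q[:,:2].astype(np.float32)))
```

```text
clock 7.42 pos [ 0.5974 -0.0373  0.1624] yaw 2.092 delta [ 0.0584 -0.0007  0.0424] turn [ 0.    -0.    -0.008] f [-0.1 -0.5 -1. ] g 0.518 42.8 j [ 0.61  0.44 -0.79  1.6   0.33  1.23  0.28]
roller top tool 0.002362895989790559 1.1203860594832804e-06 0.026113435626029968 [ 0.0023 -0.0003 -0.0014] plane [ 0.0079  0.0032 -0.0014]
posttop 344 px 277.2 19.3 [0.5303 0.0797 0.0854] ((0.5300825834274292, 0.07983480393886566), 0.007005863357335329)
axletip 161 px 277.1 131.5 [0.5673 0.015  0.0708] ((0.5671861171722412, 0.01442168653011322), 0.005654611624777317)
axletip2 302 px 277.0 131.1 [0.5672 0.0151 0.0684] ((0.5673275589942932, 0.014865810051560402), 0.007068585604429245)
pivottop 4 px 276.2 213.8 [ 0.6007 -0.0445  0.04  ] ((0.5999083518981934, -0.043580420315265656), 0.004373665899038315)
```

View pics/w4.png

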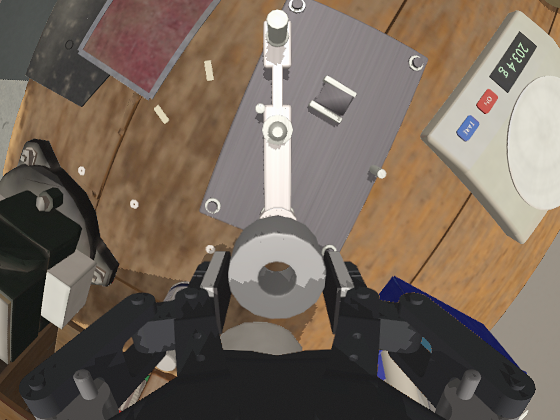

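The axle tip at (277,131) gives (0.5672, 0.0147). The post top at (277,19) gives (0.5300, 0.0798), 75.1 mm from the axle as expected. Next: the roller's exact offset in the tool.

Run:
```python
from h import *
d=dict(np.load("w4.npz")); W=np.load("w4W.npy"); R=Rn.from_quat(d["q"]).as_matrix(); P=(W-d["p"])@R
m=(P[...,2]>-.0045)&(P[...,2]<.0015)&(abs(P[...,1])<.004)&(abs(P[...,0])<.035)
x=np.sort(P[m][:,0]); print("x range",x[[0,-1]],"gap",[(x[i].round(4),x[i+1].round(4)) for i in np.where(np.diff(x)>.005)[0]])
m=(abs(P[...,2]+.0014)<.003)&(np.hypot(P[...,0],P[...,1])<.0225)
# bore: fit circle to inner rim
k=np.zeros(m.shape,np.uint8); k[m]=255
cs,_=cv2.findContours(255-k,cv2.RETR_LIST,cv2.CHAIN_APPROX_NONE)
for c in cs:
    (u,v),r=cv2.minEnclosingCircle(c)
    if 8<r<40 and abs(u-277)<15 and abs(v-278)<15:
        o={"position":d["p"],"ee_rot":d["q"]}
        w=ray_at(d,o,u,v,d["p"][2]+.0014); print("bore px",u,v,r,"tool",((w-d["p"])@R).round(4))
pa=(np.array([.5672,.0147,.072])-d["p"])@R; print("axle in tool",pa.round(4))
```

```text
x range [-0.02223182  0.02324557] gap [(np.float64(-0.0072), np.float64(0.0082))]
bore px 276.4459533691406 276.5 18.614681243896484 tool [ 0.0013 -0.0004 -0.0014]
axle in tool [ 0.0601 -0.0003  0.0904]
```

To row units: 0.059 m is 0.1475, 0.055 m is 0.1375.

Emit:
{"op": "move_arm", "data": {
  "plan": [
    {"delta_pos": [0.05,0,0],"turn": [0,0,0],"fingers": 1},
    {"delta_pos": [0.1125,0,0],"turn": [0,0,0],"fingers": 1},
    {"delta_pos": [0.1475,0,0.05],"turn": [0,0,0],"fingers": 1},
    {"delta_pos": [0.1475,0,0.125],"turn": [0,0,0],"fingers": 1},
    {"delta_pos": [0.1475,0,0.1375],"turn": [0,0,0],"fingers": 1},
    {"delta_pos": [0.1475,0,0.1375],"turn": [0,0,0],"fingers": 1},
    {"delta_pos": [0.1475,0,0.1375],"turn": [0,0,0],"fingers": 1}
  ]
}}

```text
clock: 8.35
position: [0.5687, 0.0124, 0.1085]
ee_rot: [0.502, 0.865, 0.0, 0.001]
ft_force: [0.4, -0.2, -0.5]
grip_width: 0.515
grasp_force: 42.9
```

```bash
python3 -c "
from h import *
# TCP target = axle minus 0.7 mm along tool x
to(.5672+.0004,.0147-.0006,.0625,2.1)
c=camera('wrist'); save('w5.png',cv2.resize(c['color'][120:330,170:380],(600,600)))"
```

```text
clock 8.35 pos [0.5687 0.0124 0.1085] yaw 2.09 delta [ 0.002  -0.0002  0.046 ] turn [ 0.001  0.001 -0.01 ] f [ 0.4 -0.2 -0.5] g 0.515 42.9 j [ 0.55  0.44 -0.8   1.74  0.35  1.11  0.16]
```

View pics/w5.png

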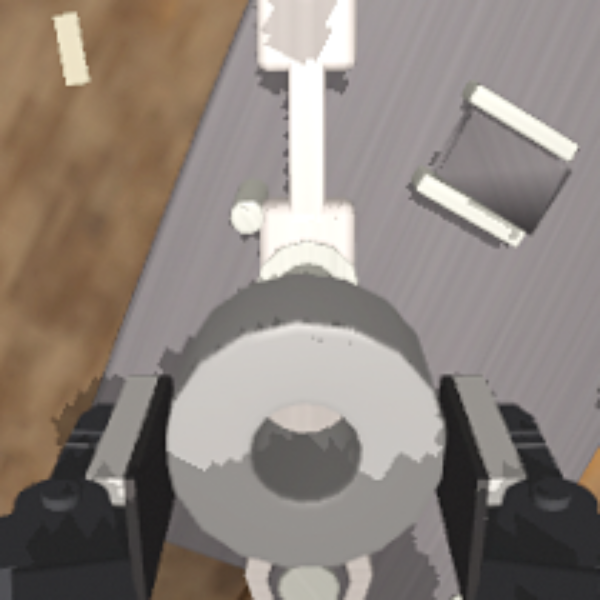

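The roller is over the axle: the washer and axle foot peek out at (310,262), on the tool's centre line. I'll correct by 2 mm and start down.

To row units: 0.022 m is 0.055, 0.018 m is 0.045.

Emit:
{"op": "move_arm", "data": {
  "plan": [
    {"delta_pos": [0.005,0,0.0125],"turn": [0,0,0],"fingers": 1},
    {"delta_pos": [0.005,0,0.03],"turn": [0,0,0],"fingers": 1},
    {"delta_pos": [0.005,0,0.045],"turn": [0,0,0],"fingers": 1},
    {"delta_pos": [0.005,0,0.055],"turn": [0,0,0],"fingers": 1},
    {"delta_pos": [0.005,0,0.055],"turn": [0,0,0],"fingers": 1}
  ]
}}

```text
clock: 9.02
position: [0.567, 0.014, 0.0849]
ee_rot: [0.502, 0.865, -0.0, -0.0]
ft_force: [-0.1, 0.7, -0.9]
grip_width: 0.517
grasp_force: 42.8
```

```bash
python3 -c "
from h import *
to(.5672+.0004,.0147-.0006,.0625,2.1)"
```

```text
clock 9.03 pos [0.567  0.014  0.0849] yaw 2.09 delta [-0.0002  0.0006  0.0224] turn [-0.   -0.   -0.01] f [-0.1  0.7 -0.9] g 0.517 42.8 j [ 0.54  0.47 -0.79  1.76  0.37  1.07  0.14]
```

Bottom is about 12 mm below the axle tip with no side force, so the bore is on the axle. Continuing to the seat.

To row units: 0.021 m is 0.0525, 0.02 m is 0.05.

Emit:
{"op": "move_arm", "data": {
  "plan": [
    {"delta_pos": [0,0,0.015],"turn": [0,0,0],"fingers": 1},
    {"delta_pos": [0,0,0.03],"turn": [0,0,0],"fingers": 1},
    {"delta_pos": [0,0,0.0425],"turn": [0,0,0],"fingers": 1},
    {"delta_pos": [0,0,0.05],"turn": [0,0,0],"fingers": 1},
    {"delta_pos": [0,0,0.0525],"turn": [0,0,0],"fingers": 1},
    {"delta_pos": [0,0,0.0525],"turn": [0,0,0],"fingers": 1}
  ]
}}

```text
clock: 9.78
position: [0.5671, 0.0139, 0.0642]
ee_rot: [0.502, 0.865, -0.0, -0.0]
ft_force: [-0.3, 1.4, -1.5]
grip_width: 0.515
grasp_force: 42.8
```

```bash
python3 -c "
from h import *
to(.5672+.0004,.0147-.0006,.0625,2.1)"
```

```text
clock 9.78 pos [0.5671 0.0139 0.0642] yaw 2.09 delta [-0.0001  0.0005  0.0017] turn [-0.   -0.   -0.01] f [-0.3  1.4 -1.5] g 0.515 42.8 j [ 0.53  0.49 -0.77  1.77  0.39  1.04  0.13]
```

To row units: -0.11 m is -0.275, -0.07 m is -0.175.

Emit:
{"op": "move_arm", "data": {
  "plan": [
    {"delta_pos": [0,0,0.0025],"turn": [0,0,0],"fingers": 1},
    {"delta_pos": [0,0,0.005],"turn": [0,0,0],"fingers": 1},
    {"delta_pos": [0,0,0.005],"turn": [0,0,0],"fingers": 0.2},
    {"delta_pos": [0,0,0.005],"turn": [0,0,0],"fingers": 0.2},
    {"delta_pos": [0,0,0.005],"turn": [0,0,0],"fingers": 0.2},
    {"delta_pos": [0,0,0.005],"turn": [0,0,0],"fingers": 0.2},
    {"delta_pos": [0,0,0.005],"turn": [0,0,0],"fingers": 0.2},
    {"delta_pos": [0,0,-0.075],"turn": [0,0,0],"fingers": 0.2},
    {"delta_pos": [0,0,-0.175],"turn": [0,0,0],"fingers": 0.2},
    {"delta_pos": [0,0,-0.275],"turn": [0,0,0],"fingers": 0.2},
    {"delta_pos": [-0.075,0,-0.275],"turn": [0,0,0],"fingers": 0.2},
    {"delta_pos": [-0.075,0,-0.275],"turn": [0,0,0],"fingers": 0.2}
  ]
}}

```text
clock: 11.28
position: [0.5827, -0.0148, 0.1744]
ee_rot: [0.504, 0.864, -0.0, 0.001]
ft_force: [1.3, 0.3, 0.0]
grip_width: 0.798
grasp_force: 0.0
```

Run:
```python
from h import *
to(.5672,.0147,.17,2.1)
o=get_obs(); c=camera("wrist"); W=wpts(c,o); save("w6.png",c["color"])
for t,x,y,r,lo,hi in(("posttop",.53,.08,.02,.083,.09),("axletip",.567,.014,.012,.068,.076),("rollertop",.567,.014,.027,.06,.067),("pivot",.6068,-.055,.02,.0395,.046)):
    m=(np.hypot(W[...,0]-x,W[...,1]-y)<r)&(W[...,2]>lo)&(W[...,2]<hi); q=W[m]
    if len(q): print(t,len(q),q.mean(0).round(4),cv2.minEnclosingCircle(q[:,:2].astype(np.float32)),np.linalg.lstsq(np.c_[q[:,:2]-q[:,:2].mean(0),np.ones(len(q))],q[:,2],rcond=None)[0].round(4))
```

```text
clock 11.28 pos [ 0.5827 -0.0148  0.1744] yaw 2.086 delta [0.0333 0.001  0.0044] turn [-0.     0.001 -0.014] f [1.3 0.3 0. ] g 0.798 0.0 j [ 0.6   0.4  -0.81  1.63  0.3   1.24  0.24]
posttop 322 [0.5301 0.0797 0.0855] ((0.5298871397972107, 0.07979922741651535), 0.007223603315651417) [-0.018   0.0037  0.0855]
axletip 147 [0.5672 0.0151 0.0708] ((0.5670926570892334, 0.0148938512429595), 0.0052438536658883095) [-0.035  -0.0295  0.0708]
rollertop 2509 [0.5666 0.0141 0.0637] ((0.5668622851371765, 0.013334681279957294), 0.02312305010855198) [ 0.0047 -0.0083  0.0637]
pivot 427 [ 0.6066 -0.0535  0.0428] ((0.6061033606529236, -0.0517425537109375), 0.013166648335754871) [ 0.0153 -0.0421  0.0428]
```

View pics/w6.png

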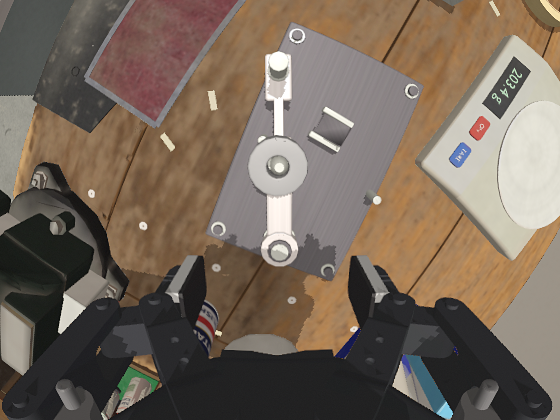

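The roller sits flat (top at 63.7 mm, about 1 mm off the axle centre at (279,166)) and the post top is at (278,62). Now I'll close the fingers and come down on the robot's side of the post.

To row units: 0.114 m is 0.285, 0.108 m is 0.27.

Emit:
{"op": "move_arm", "data": {
  "plan": [
    {"delta_pos": [0.075,-0.0275,0],"turn": [0,0,0],"fingers": 1},
    {"delta_pos": [0.175,-0.0625,0],"turn": [0,0,0],"fingers": 1},
    {"delta_pos": [0.25,-0.09,0],"turn": [0,0,0],"fingers": 1},
    {"delta_pos": [0.27,-0.0975,0],"turn": [0,0,0],"fingers": 1},
    {"delta_pos": [0.27,-0.0975,0.05],"turn": [0,0,0],"fingers": 1},
    {"delta_pos": [0.27,-0.0975,0.125],"turn": [0,0,0],"fingers": 1},
    {"delta_pos": [0.27,-0.0975,0.2],"turn": [0,0,0],"fingers": 1},
    {"delta_pos": [0.27,-0.0975,0.2625],"turn": [0,0,0],"fingers": 1},
    {"delta_pos": [0.27,-0.0975,0.285],"turn": [0,0,0],"fingers": 1},
    {"delta_pos": [0.27,-0.0975,0.285],"turn": [0,0,0],"fingers": 1},
    {"delta_pos": [0.27,-0.0975,0.285],"turn": [0,0,0],"fingers": 1}
  ]
}}

```text
clock: 12.7
position: [0.4953, 0.0624, 0.0612]
ee_rot: [0.502, 0.865, 0.0, 0.001]
ft_force: [0.4, 0.2, -0.6]
grip_width: 0.007
grasp_force: 0.0
```

Run:
```python
from h import *
to(.4953,.060,.060,2.089)
V=np.array([.6068,-.055]); o=get_obs(); R=Rn.from_quat(o["ee_rot"]); D=.0215
for th in(-.06,0,.1,.2,.3,.4,.5,.6,.7,.8):
    a=.5185-th; p=V+.155*np.array([-np.sin(a),np.cos(a)])-D*np.array([np.cos(a),np.sin(a)])
    d=R.inv().apply(np.r_[p,.060]-o["position"]); print(th,p.round(4),"delta",d.round(4),"turnz",round(th,3))
```

```text
clock 12.7 pos [0.4953 0.0624 0.0612] yaw 2.09 delta [-0.0021 -0.0011  0.0012] turn [0.001 0.001 0.001] f [ 0.4  0.2 -0.6] g 0.007 0.0 j [ 0.53  0.37 -0.84  1.95  0.33  0.97  0.04]
-0.06 [0.504 0.063] delta [-0.0038  0.008   0.0012] turnz -0.06
0 [0.5113 0.069 ] delta [-0.0022  0.0172  0.0012] turnz 0
0.1 [0.5242 0.0779] delta [-0.0008  0.0328  0.0013] turnz 0.1
0.2 [0.5378 0.0855] delta [-0.001   0.0484  0.0013] turnz 0.2
0.3 [0.5522 0.0917] delta [-0.0028  0.064   0.0013] turnz 0.3
0.4 [0.5671 0.0964] delta [-0.0061  0.0793  0.0013] turnz 0.4
0.5 [0.5824 0.0996] delta [-0.0109  0.0942  0.0013] turnz 0.5
0.6 [0.598  0.1012] delta [-0.0172  0.1085  0.0014] turnz 0.6
0.7 [0.6136 0.1013] delta [-0.0249  0.1221  0.0014] turnz 0.7
0.8 [0.6292 0.0999] delta [-0.0338  0.1349  0.0014] turnz 0.8
```

To row units: 0.064 m is 0.16, 0.056 m is 0.14, 0.3 rad is 0.075.

Emit:
{"op": "move_arm", "data": {
  "plan": [
    {"delta_pos": [-0.005,0.02,0.0025],"turn": [0,0,0],"fingers": 1},
    {"delta_pos": [-0.005,0.0425,0.0025],"turn": [0,0,0],"fingers": 1},
    {"delta_pos": [-0.0025,0.0625,0.0025],"turn": [0,0,0.0125],"fingers": 1},
    {"delta_pos": [-0.0025,0.0825,0.0025],"turn": [0,0,0.025],"fingers": 1},
    {"delta_pos": [-0.0025,0.1025,0.0025],"turn": [0,0,0.0375],"fingers": 1},
    {"delta_pos": [-0.0025,0.12,0.0025],"turn": [0,0,0.05],"fingers": 1},
    {"delta_pos": [-0.005,0.14,0.0025],"turn": [0,0,0.0625],"fingers": 1},
    {"delta_pos": [-0.0075,0.16,0.0025],"turn": [0,0,0.075],"fingers": 1}
  ]
}}

```text
clock: 13.7
position: [0.5517, 0.0919, 0.0594]
ee_rot: [0.626, 0.78, -0.001, -0.0]
ft_force: [-5.4, -1.0, 5.4]
grip_width: -0.002
grasp_force: 2.9
```

```bash
cat >> h.py <<'E'
def arm(n=None):
    """arm angle from the post top and roller state, wrist camera"""
    o=get_obs(); c=camera("wrist"); W=wpts(c,o)
    if n: save(n,c["color"])
    V=np.array([.6068,-.055]); D=W[...,:2]-V; rr=np.hypot(D[...,0],D[...,1])
    m=(abs(rr-.155)<.011)&(W[...,2]>.0835)&(W[...,2]<.089)&(D[...,1]>.08); q=W[m]
    if len(q):
        u=np.where(m); (x,y),r=cv2.minEnclosingCircle(q[:,:2].astype(np.float32)); print("post",len(q),x,y,r,"theta",.5185-np.arctan2(-(x-V[0]),y-V[1]),"px",u[1].mean(),u[0].mean())
    m=(abs(rr-.08)<.03)&(W[...,2]>.0605)&(W[...,2]<.067)&(D[...,1]>.02); q=W[m]
    if len(q): print("roller",len(q),q.mean(0).round(4),cv2.minEnclosingCircle(q[:,:2].astype(np.float32)))
E
python3 -c "
from h import *
to(.5522,.0917,.06); arm('w7.png')"
```

```text
clock 13.7 pos [0.5517 0.0919 0.0594] yaw 1.788 delta [-0.0003  0.0005 -0.0006] turn [0. 0. 0.] f [-5.4 -1.   5.4] g -0.002 2.9 j [ 0.37  0.48 -0.75  1.8   0.37  1.02 -0.3 ]
post 558 0.5615977644920349 0.09365919232368469 0.015613958239555359 theta 0.22331693549560933 px 293.60752688172045 304.30645161290323
```

Contact made, about 5 N as expected for the spring. Pushing on along the arc past the click.

To row units: 0.062 m is 0.155, 0.055 m is 0.1375, 0.4 rad is 0.1.

Emit:
{"op": "move_arm", "data": {
  "plan": [
    {"delta_pos": [0.0025,0.02,-0.0025],"turn": [0,0,0.0125],"fingers": 1},
    {"delta_pos": [0.0025,0.04,-0.005],"turn": [0,0,0.025],"fingers": 1},
    {"delta_pos": [0.0025,0.0575,-0.005],"turn": [0,0,0.0375],"fingers": 1},
    {"delta_pos": [0.0025,0.0775,-0.005],"turn": [0,0,0.05],"fingers": 1},
    {"delta_pos": [0,0.0975,-0.005],"turn": [0,0,0.0625],"fingers": 1},
    {"delta_pos": [-0.0025,0.1175,-0.005],"turn": [0,0,0.075],"fingers": 1},
    {"delta_pos": [-0.005,0.1375,-0.005],"turn": [0,0,0.0875],"fingers": 1},
    {"delta_pos": [-0.01,0.155,-0.005],"turn": [0,0,0.1],"fingers": 1},
    {"delta_pos": [-0.01,0.155,-0.005],"turn": [0,0,0.1],"fingers": 1}
  ]
}}

```text
clock: 14.88
position: [0.6113, 0.1022, 0.0599]
ee_rot: [0.768, 0.641, -0.002, -0.002]
ft_force: [-7.0, 2.0, -2.6]
grip_width: -0.001
grasp_force: 3.7
```

Run:
```python
from h import *
to(.6136,.1013,.062)
V=np.array([.6068,-.055])
ims=[]
for n in("scene","side"):
    c=camera(n); W=pts(c); D=W[...,:2]-V; rr=np.hypot(D[...,0],D[...,1])
    p=c["R"]@np.array([.61,.03,.06])+c["t"]; u,v=int(p[0]/p[2]*c["fx"]+c["cx"]),int(p[1]/p[2]*c["fy"]+c["cy"])
    ims.append(cv2.resize(c["color"][v-40:v+40,u-40:u+40],(395,395)))
    m=(rr<.09)&(rr>.05)&(W[...,2]>.061)&(W[...,2]<.067)&(D[...,1]>.02); q=W[m]
    if len(q): x,y=q[:,:2].mean(0); print(n,"roller",len(q),q.mean(0).round(4),"theta",.5185-np.arctan2(V[0]-x,y-V[1]))
save("crop3.png",np.hstack(ims))
o=get_obs(); c=camera("wrist"); W=wpts(c,o); save("w8.png",c["color"])
m=(np.hypot(W[...,0]-V[0],W[...,1]-V[1])<.115)&(W[...,2]>.06)&(W[...,2]<.067); q=W[m]; print("wrist",len(q),q.mean(0) if len(q) else 0)
```

```text
clock 14.88 pos [0.6113 0.1022 0.0599] yaw 1.391 delta [-0.0004  0.0024 -0.0021] turn [0. 0. 0.] f [-7.   2.  -2.6] g -0.001 3.7 j [ 0.25  0.57 -0.63  1.63  0.37  1.07 -0.67]
scene roller 6 [0.6139 0.0066 0.0636] theta 0.6337978651356102
side roller 7 [0.6079 0.021  0.0646] theta 0.5326337805108486
wrist 0 0
```

View pics/crop3.png

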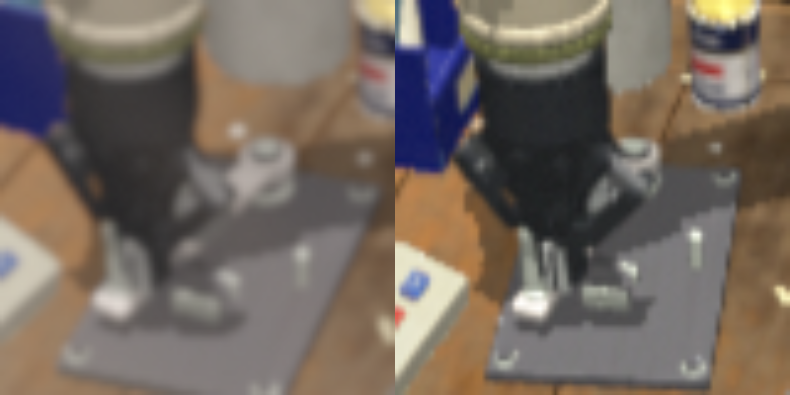

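Both fixed cameras show the post at crop (527,262), pushed past the pawl guide at (605,297). I'll now measure the arm angle from the post.

Run:
```python
from h import *
V=np.array([.6068,-.055])
for n in("scene","side"):
    c=camera(n); W=pts(c); cam=-c["R"].T@c["t"]
    g=c["color"].min(-1)
    m=(np.hypot(W[...,0]-.635,W[...,1]-.098)<.035)&(W[...,2]>.046)&(W[...,2]<.088)&(g>75)
    v,u=np.where(m); q=W[m]; print(n,len(q),np.percentile(q,[5,50,95],axis=0).round(4).tolist(),u.min(),u.max(),v.min(),v.max())
    # far side of finger: split by x
    h,e=np.histogram(q[:,0],np.arange(.6,.675,.004)); print([(e[i].round(3),int(h[i])) for i in range(len(h)) if h[i]])
    # arm end foot, z~36
    m=(np.hypot(W[...,0]-V[0],W[...,1]-V[1])<.19)&(W[...,1]>.07)&(W[...,2]>.03)&(W[...,2]<.041)&(g>130); q=W[m]
    if len(q): x,y=q[:,:2].mean(0); print("foot",len(q),q.mean(0).round(4),"theta",(.5185-np.arctan2(V[0]-x,y-V[1])).round(3))
```

```text
scene 87 [[0.6061, 0.1029, 0.0501], [0.6197, 0.109, 0.0697], [0.6372, 0.1157, 0.0866]] 236 246 187 201
[(np.float64(0.6), 1), (np.float64(0.604), 11), (np.float64(0.608), 13), (np.float64(0.612), 10), (np.float64(0.616), 10), (np.float64(0.62), 5), (np.float64(0.624), 7), (np.float64(0.628), 14), (np.float64(0.632), 10), (np.float64(0.636), 6)]
foot 103 [0.6793 0.0971 0.0354] theta 0.963
side 78 [[0.6061, 0.1017, 0.0498], [0.6209, 0.1087, 0.0698], [0.6355, 0.1149, 0.0863]] 234 244 191 203
[(np.float64(0.604), 12), (np.float64(0.608), 9), (np.float64(0.612), 11), (np.float64(0.616), 6), (np.float64(0.62), 2), (np.float64(0.624), 10), (np.float64(0.628), 12), (np.float64(0.632), 14), (np.float64(0.636), 2)]
foot 87 [0.6783 0.0983 0.0356] theta 0.955
```

The post centre is at x ≈ 0.631, so the angle is ≈ 0.675 rad. I'll nudge 6 mm further for margin and settle.

To row units: 0.007 m is 0.0175, 0.004 m is 0.01, 0.04 rad is 0.01.

Emit:
{"op": "move_arm", "data": {
  "plan": [
    {"delta_pos": [0,0.01,0],"turn": [0,0,0.005],"fingers": 1},
    {"delta_pos": [0,0.0175,0],"turn": [0,0,0.01],"fingers": 1},
    {"delta_pos": [0,0.0175,0],"turn": [0,0,0.01],"fingers": 1},
    {"delta_pos": [0,0.0175,0],"turn": [0,0,0.01],"fingers": 1},
    {"delta_pos": [0,0.0175,0],"turn": [0,0,0.01],"fingers": 1},
    {"delta_pos": [0,0.0175,0],"turn": [0,0,0.01],"fingers": 1}
  ]
}}

```text
clock: 15.88
position: [0.6178, 0.1018, 0.06]
ee_rot: [0.78, 0.626, -0.001, -0.002]
ft_force: [-8.3, 4.7, -3.3]
grip_width: -0.002
grasp_force: 3.9
```

Run:
```python
from h import *
to(.6190,.1016,.06)
c=camera("side"); W=pts(c); g=c["color"].min(-1)
m=(np.hypot(W[...,0]-.641,W[...,1]-.098)<.03)&(W[...,2]>.046)&(W[...,2]<.088)&(g>75); x=W[m][:,0]
h,e=np.histogram(x,np.arange(.6,.675,.004)); print([(e[i].round(3),int(h[i])) for i in range(len(h)) if h[i]])
# pawl region and roller points
V=np.array([.6068,-.055]); d=np.hypot(W[...,0]-V[0],W[...,1]-V[1])
p=W[(d>.1)&(d<.13)&(W[...,0]<.61)&(W[...,1]>.03)&(W[...,2]>.015)&(W[...,2]<.045)]; print("pawl area",len(p),p.mean(0).round(4),np.sort(p[:,2])[-5:].round(4))
p=W[(d>.05)&(d<.108)&(W[...,2]>.05)&(W[...,2]<.075)&(W[...,1]>0)&(g>60)]; print("roller/axle",len(p),np.percentile(p,[5,50,95],axis=0).round(4).tolist() if len(p) else 0)
```

```text
clock 15.88 pos [0.6178 0.1018 0.06  ] yaw 1.353 delta [ 0.0001  0.0012 -0.0001] turn [0. 0. 0.] f [-8.3  4.7 -3.3] g -0.002 3.9 j [ 0.24  0.58 -0.62  1.61  0.37  1.07 -0.7 ]
[(np.float64(0.612), 6), (np.float64(0.616), 9), (np.float64(0.62), 12), (np.float64(0.624), 8), (np.float64(0.628), 2), (np.float64(0.632), 14), (np.float64(0.636), 11), (np.float64(0.64), 9), (np.float64(0.644), 1)]
pawl area 69 [0.5934 0.0626 0.0272] [0.0364 0.0373 0.0375 0.039  0.0446]
roller/axle 19 [[0.6102, 0.0154, 0.062], [0.6161, 0.0315, 0.0648], [0.6188, 0.0454, 0.0675]]
```

The angle is ≈ 0.72 rad, held with about 8 N. Points in the pawl area top out around 36 mm, so the pawl is up. Handing in.

```bash
python3 -c "
from h import *
print(hand_in())"
```

```text
the job is handed in; nothing more can be done
None
```

I handed the job in at about 16 s with the roller seated on the stub axle and the arm held back at about 0.72 rad with about 8 N, past the click. No verdict came back, and I didn't check the roller again after pushing.

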